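Pack out the carriage on a physics bench rail

ROBOT

A 6-joint arm with a two-finger parallel gripper is mounted at the origin on the work surface. World frame = base frame: x ahead of the robot, y to its left, z up, the work surface at z = 0. Lengths are in m, angles in degrees, forces in N, time in s.
With the tool pointing down it reaches from about 0.4 to 0.825 m from the base axis. Payload 7 kg.
Tool frame: the origin (TCP) lies at the very end of the fingers, on their centre line; the grasp point (between the pads) lies 19 mm behind it (r.hold_point_z is the distance from the TCP to the grasp point, in m); x points along the fingers, y is the direction in which the jaws open and shut, and the axes are right-handed (so a half turn about x gives the same grasp; the last joint's range is limited). The gripper opens to 88 mm and grips with 3 to 60 N. Pads are 19 mm wide; open, the fingers measure 130 mm over their backs; the gripper's body (78 mm by 193 mm) begins 47 mm behind the grasp point.
Start: joints at [-56.201, 20.546, 0.682, 0, -70.136, -16.507], TCP at [0.201, -0.644, 0.227] pointing down, gripper open.
Joint ranges: [-176.03, 176.03], [-82.01, 121.73], [-58.28, 71.71], [-173.87, 95.51], [-174.79, -0.11], [-173.66, 173.66]. Speed limits (degrees/s): [136.94, 136.94, 172.46, 180, 180, 180].

INTERFACE

Orientations are given as [roll, pitch, yaw] about the fixed x, y, z axes, in that order (R = Rz(yaw) Ry(pitch) Rx(roll)).
In Python, from plant import r gives the robot as it stands. The module is installed in compiled form; this text tells all that it offers.
- The arm moves only by the shell command python3 -m creep 'ROWS' [FORCE]. ROWS is JSON, a list of rows, each a list of 7 numbers: the turn, a rotation vector about the tool's x, y, z in rad, then the shift along the tool's x, y, z in cm, then the opening in per cent of the stroke, from 0 (shut) to 100 (fully open). In form: [[rx, ry, rz, x, y, z, fingers], ...]. A call has 1 to 8 rows; each row shifts and turns the commanded pose from where the row before left it, along the tool's axes as they then stand; what a row does not reach is not made up. A row lasts 1/10 s, in which the tool goes at most 50 mm and 8.59 degrees, less where a joint would pass 70% of its speed; a pose out of reach is approached as far as the arm can. A call is refused whole if a number of a shift passes 5 or a number of a turn 0.15, either way. A call with a gripper value outside its range is refused whole. The fingers move at their own pace and stop on an object; FORCE is the grip in N (left out, the last holds). Time passes only in rows, so rows that do not move let the fingers close. It gives the time, the measured TCP pose, the force and the opening at its end, in the units of the state.
- r.get_state(): the state, without advancing time (a new reading comes with each control period).
- r.capture(name): name is "scene" or "top" or "wrist"; returns (picture, depth): 480x640x3 uint8, blue, green, red; 480x640 float32, m along the optical axis (not along the pixel's ray), 0 where there is no reading.
- r.camera_info(name): a dict with "fovy" (degrees; the focal length in pixels is half the picture's height over the tangent of half this angle, whatever the lens; pixels are square), "cx", "cy" (the principal point, pixels), "dist_coeffs" ([k1, k2, p1, p2, k3] as OpenCV has them; the pictures are not rectified), "camera_from_world" (4x4, takes a point from world to camera coordinates). Camera axes: x right, y down, z forward; pixel columns grow to the right and rows downward; lengths in m; the calibration is good to about 2 mm. A picture is of the moment at which its call begins: read the wrist's pose just before it. camera_info takes no time and is no camera call; for the wrist camera it gives the pose at the moment of the call.
- r.close_job(): hands the job in, once; it reports no verdict.
Trained networks look in the newest picture that a camera, given by its name, has taken for a name from the list of things; names that differ only in an ending like _2 or _b are one class to them, and where a whole thing is asked for, a point or a joint stands for the part that bears it (a point fixed in the world has none). Each returns a list of dicts, best first, with "score" (0 to 1); they miss things now and then, are a little off and sometimes report something else, mostly with a low value. They report only what shows in the picture. A call takes as long as a camera call. They do not tell look-alikes from the thing itself.
- r.look_for(query, camera): "rect" ([left, top, right, bottom] in pixels, round what is visible of it).
- r.masks_of(query, camera): "pixels" (480x640 bool, what is visible of it) and "rect" ([left, top, right, bottom] in pixels, round what is visible of it).
The state is a dict: "time_s": time; "joints": joint angles; "qd": joint speeds; "joint_torque": joint torques, N m; "tcp_pos": TCP position; "eef_rot": TCP orientation; "contact_force": force on the tool from outside, world axes, zero at the start; "moment": the same for the moment, N m; "gripper_width": finger opening in m.
Only numpy, scipy, OpenCV 4.12 (cv2) and the standard library are available. Lean on these libraries where they do the work, as an engineer would, in place of code of your own. Each camera call takes 0.05 s, during which the arm holds its last target. There are 200 camera calls.

TASK

Stand the two blue spacer plates, one at a time, in the gap between the grey end stop and the sliding carriage on the aluminium bench rail, flat faces against the gap's faces. One plate alone leaves it loose, so add both, then slide the carriage up until the gap is snug, with stop, plates and carriage touching, and let go. The red block is too thick and is not used.

Things in the scene. Friction and masses are not known exactly. Their poses are not given: they have to be found in the camera images.
- plate_a: Blue spacer plate standing upright on the table, 0.1 kg: body 60 (own x) x 20 thick (own y) x 50 mm tall; a grip tab 30 (x) x 12 (y) mm stands on the middle of its top, from 50 to 85 mm above the underside. Origin: centre of its underside; z up. Identical to plate_b; either may go in first. A red block of like shape, 34 mm thick, stands in the same row and is not used.
- plate_b: Blue spacer plate standing upright on the table, 0.1 kg: body 60 (own x) x 20 thick (own y) x 50 mm tall; a grip tab 30 (x) x 12 (y) mm stands on the middle of its top, from 50 to 85 mm above the underside. Origin: centre of its underside; z up. Identical to plate_a. A red block of like shape, 34 mm thick, stands in the same row and is not used.
- rail: Aluminium rail fixed to the table, 86 (x) x 360 (y, along the rail) x 30 mm high; origin: centre of its underside, z up. The plates are to stand on its flat top at z = 30 mm. A fixed grey end stop, 80 mm wide, stands on it from y = -130 to -80 mm (gap face at y = -80 mm), top z = 70 mm. The carriage is on its +y side; the gap is open above and at both sides.
- carriage (a joint): Steel carriage on the rail, q from 0 (gap 100 mm) to 0.070 m (gap 30 mm); q grows towards the stop (rail -y). In rail coordinates: 80 mm wide, gap face y = 20 mm - q, rear face y = 90 mm - q, top z = 70 mm; on it at x = 0, y = 55 mm - q an orange grip fin 30 (x) x 14 (y) mm, z = 70 to 111 mm. Slides with 2.5 N friction, no spring, stays where left. Snug on both plates: q about 0.060.
Things that resemble listed ones, but are neither listed nor needed, are in the scene too. What is shaped like the plate_b but brown, white or yellow is not meant.

How it is judged:
By the outcome, as a careful person would: the job done as asked, in the order asked, and still so for the second after the job is handed in, with the robot touching nothing.
It also fails if it takes over 59 s, if anything falls off the work surface, if the arm or the gripper's body presses on something with over 40 N, if the wrist force passes 120 N, or if a joint passes its speed limit or range.

## Working session

There is one attempt and no reset: what is moved stays moved. The work goes in short steps, Python scripts to look and compute and a shell command to move; the robot and the scene stay as the last step left them, time stands still between calls to the robot, and variables do not carry over. Pictures are saved under pics/ and viewed, about 8 in all and at most 12, crops included, and the job is handed in when it is done.

```bash
mkdir -p pics; cat > h.py <<'E'
import numpy as np, cv2
from plant import r
from scipy.spatial.transform import Rotation as R
def cam(name):
    i=r.camera_info(name); f=240/np.tan(np.radians(i["fovy"]/2))
    K=np.array([[f,0,i["cx"]],[0,f,i["cy"]],[0,0,1]]); return K,np.array(i["dist_coeffs"],float),np.array(i["camera_from_world"])
def cloud(name,depth,c=None):
    K,d,T=c or cam(name); v,u=np.mgrid[:480,:640]
    p=cv2.undistortPoints(np.stack([u,v],-1).reshape(-1,1,2).astype(float),K,d).reshape(480,640,2)
    P=np.dstack([p*depth[...,None],depth]); W=(P-T[:3,3])@T[:3,:3]
    W[depth<=0]=np.nan; return W
def proj(name,pts):
    K,d,T=cam(name); return cv2.projectPoints(np.array(pts,float),cv2.Rodrigues(T[:3,:3])[0],T[:3,3],K,d)[0].reshape(-1,2)
E
python3 - <<'E'
from h import *
s=r.get_state(); print(s["tcp_pos"],s["eef_rot"],s["time_s"],s["gripper_width"],r.hold_point_z)
for n in ["scene","top"]:
    im,d=r.capture(n); cv2.imwrite(f"pics/{n}0.png",im); W=cloud(n,d); np.savez(f"{n}0.npz",im=im,W=W)
    for q in ["plate_a","rail","carriage"]:
        for m in r.masks_of(q,n):
            w=W[m["pixels"]]; print(n,q,round(m["score"],2),np.round(m["rect"]),np.round(np.nanmedian(w,0),3),np.round(np.nanpercentile(w,98,axis=0),3),im[m["pixels"]].mean(0).round())
print(r.get_state()["time_s"])
E
```

```text
[ 0.20047183 -0.64403464  0.22562245] [ 94.5870189   89.9061597  111.87244635] 0.0 0.0877944718272142 0.0188
scene plate_a 0.85 [390. 146. 419. 204.] [0.503 0.261 0.042] [0.51  0.363 0.086] [ 43.  99. 121.]
scene plate_a 0.79 [294. 174. 327. 229.] [0.434 0.107 0.043] [0.438 0.143 0.086] [100. 110. 115.]
scene plate_a 0.78 [297. 134. 327. 181.] [0.349 0.188 0.049] [0.373 0.197 0.086] [ 99. 108. 114.]
scene plate_a 0.75 [334. 153. 369. 200.] [0.442 0.19  0.044] [0.471 0.265 0.086] [77. 46. 34.]
scene plate_a 0.64 [342. 198. 374. 255.] [0.528 0.116 0.045] [0.551 0.127 0.086] [20. 32. 53.]
scene plate_a 0.6 [242. 215. 278. 269.] [ 0.448 -0.017  0.046] [ 0.468 -0.002  0.086] [79. 43. 26.]
scene rail 0.79 [225. 247. 461. 455.] [ 0.654 -0.066  0.031] [0.691 0.14  0.096] [111. 118. 121.]
scene carriage 0.69 [336. 266. 416. 347.] [ 0.656 -0.001  0.07 ] [0.686 0.04  0.111] [51. 56. 67.]
top plate_a 0.94 [186. 319. 222. 362.] [0.342 0.189 0.05 ] [0.369 0.206 0.086] [102. 109. 109.]
top plate_a 0.93 [265. 215. 296. 263.] [0.513 0.119 0.049] [0.547 0.135 0.086] [30. 48. 70.]
top plate_a 0.91 [161. 213. 208. 240.] [0.491 0.263 0.049] [0.506 0.299 0.086] [ 25.  90. 106.]
top plate_a 0.88 [249. 288. 293. 308.] [0.423 0.109 0.05 ] [0.435 0.141 0.086] [123. 131. 132.]
top plate_a 0.8 [207. 251. 237. 299.] [0.437 0.191 0.049] [0.467 0.206 0.086] [82. 51. 42.]
top plate_a 0.65 [343. 291. 365. 328.] [ 0.434 -0.008  0.05 ] [0.464 0.    0.086] [107.  67.  57.]
top rail 0.83 [274. 131. 509. 245.] [ 0.631 -0.024  0.03 ] [0.684 0.146 0.077] [ 94. 100. 104.]
top carriage 0.59 [347. 136. 403. 204.] [0.632 0.012 0.07 ] [0.679 0.045 0.111] [55. 60. 71.]
0.4
```

View pics/top0.png

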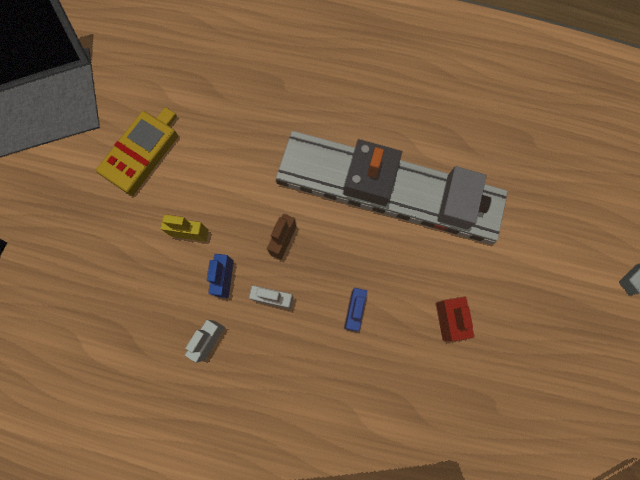

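View pics/scene0.png

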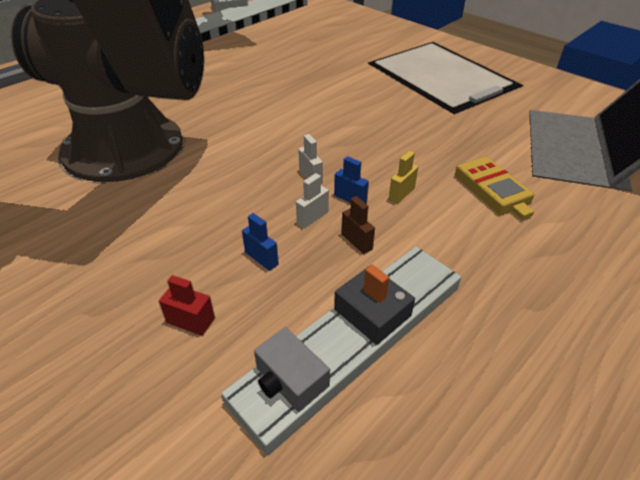

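Top view: the blue pieces are at (221,275) and (356,310). The look-alikes are white at (205,340) and (271,297), yellow at (184,228), brown at (282,236), and the red block at (456,319). Only the two blue ones fit, so I'll measure both and the rail, with one enlarged crop to confirm.

```bash
cat > meas.py <<'E'
from h import *
def rect(P):
    (c,s,a)=cv2.minAreaRect((P[:,:2]*1000).astype(np.float32)); 
    if s[0]<s[1]: s=s[::-1]; a+=90
    return np.round(c,1),np.round(s,1),round((a+90)%180-90,1)   # angle of long side
def blue(im):
    h=cv2.cvtColor(im,cv2.COLOR_BGR2HSV); return (h[...,0]>100)&(h[...,0]<130)&(h[...,1]>110)&(h[...,2]>35)
def near(W,c,rad): return np.hypot(W[...,0]-c[0],W[...,1]-c[1])<rad
E
python3 - <<'E'
from meas import *
for n in ["top","scene"]:
    z=np.load(n+"0.npz"); im,W=z["im"],z["W"]; b=blue(im)
    for c in [(.44,.19),(.44,-.01)]:
        m=b&near(W,c,.06)
        for lo,hi in [(.08,.09),(.045,.055),(.005,.09)]:
            k=m&(W[...,2]>lo)&(W[...,2]<hi)
            if k.sum()>5: print(n,c,lo,k.sum(),*rect(W[k]),np.nanmedian(W[k][:,2]).round(4))
    a=near(W,(.64,-.02),.2)
    for nm,c,rad,lo,hi in [("rail",(.63,-.02),.22,.026,.034),("carr",(.632,.012),.07,.066,.074),("stop",(.6,-.13),.07,.066,.074),("fin",(.632,.012),.07,.105,.117)]:
        k=near(W,c,rad)&(W[...,2]>lo)&(W[...,2]<hi)
        if k.sum()>5: print(n,nm,k.sum(),*rect(W[k]),np.nanmedian(W[k][:,2]).round(4))
z=np.load("top0.npz"); cv2.imwrite("pics/crop.png",cv2.resize(z["im"][240:345,180:380],None,fx=4,fy=4,interpolation=cv2.INTER_CUBIC))
print(r.get_state()["joints"])
E
```

```text
top (0.44, 0.19) 0.08 172 [438.4 196.5] [29.6 10.9] 6.9 0.0844
top (0.44, 0.19) 0.045 306 [438.2 196.1] [60.5 19.5] 7.6 0.0495
top (0.44, 0.19) 0.005 504 [438.1 196.1] [60.5 19.5] 7.6 0.0504
top (0.44, -0.01) 0.08 183 [435.7 -10.3] [29.4 11.5] 1.3 0.0846
top (0.44, -0.01) 0.045 300 [435.7 -10. ] [58.7 19. ] 0.9 0.0495
top (0.44, -0.01) 0.005 488 [435.7 -10. ] [58.7 19. ] 0.9 0.0505
top rail 7516 [548.  -21.5] [359.2 273.7] 87.1 0.0295
top carr 2071 [642.3  11. ] [80.  70.6] -3.2 0.0695
top stop 1581 [ 632. -135.] [75.3 60.6] -3.3 0.0694
top fin 198 [643.1  10.9] [30.5 13.8] -3.6 0.1104
scene (0.44, 0.19) 0.08 98 [442.1 195.3] [28.6 11.7] 3.7 0.0848
scene (0.44, 0.19) 0.045 229 [441.8 194.9] [58.3 19.9] 6.7 0.0504
scene (0.44, 0.19) 0.005 1002 [442.2 194.6] [59.1 20.6] 6.7 0.0462
scene (0.44, -0.01) 0.08 124 [440.3 -12.5] [28.4 10.9] 2.6 0.0851
scene (0.44, -0.01) 0.045 270 [440.2 -12.4] [57.3 18.8] 1.4 0.0503
scene (0.44, -0.01) 0.005 1148 [440.3 -12.4] [58.1 19.2] 0.7 0.0466
scene rail 9462 [548.9 -20.9] [361.5 276.9] 87.0 0.0302
scene carr 2061 [645.2   9.8] [81.1 71.7] -2.1 0.0704
scene stop 2320 [ 633.3 -138.7] [72.1 67. ] -2.7 0.0697
scene fin 270 [645.2   9.6] [30.5 14.9] -2.1 0.1108
[-5.61998853e+01  2.05520003e+01  6.73891333e-01 -4.43932946e-03
 -7.01342925e+01 -1.65072485e+01]
```

View pics/crop.png

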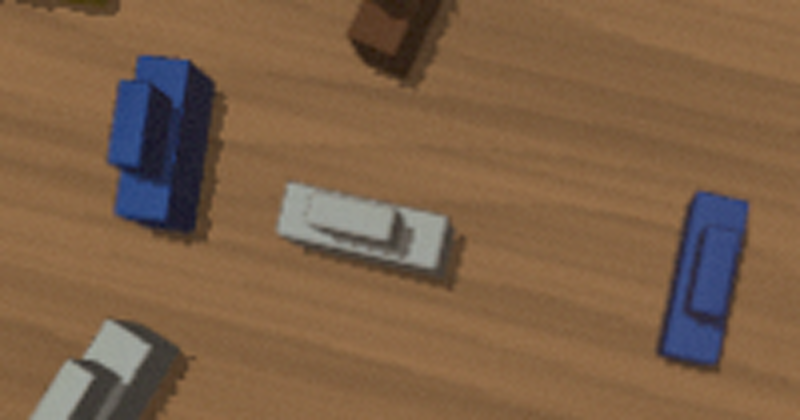

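The crop shows two blue 60x20 mm plates, at top-picture (221,275) and (356,310). The white one lies between them. I'll start with the one at (356,310), plate P1.

```bash
cat > go.py <<'E'
from h import *
def plan(x,y,z,jaw=None):
    s=r.get_state(); M=R.from_euler("xyz",s["eef_rot"],degrees=True).as_matrix(); p=np.array(s["tcp_pos"])
    a=np.degrees(np.arctan2(M[1,1],M[0,1])); out=[]
    if jaw is None: d=0
    else: d=(jaw-a+90)%180-90
    # desired: x down, y at a+d
    t=np.radians(a+d); Y=np.array([np.cos(t),np.sin(t),0]) if jaw is not None else M[:,1]
    X=np.array([0,0,-1.]) if jaw is not None else M[:,0]; D=np.c_[X,Y,np.cross(X,Y)]
    rv=R.from_matrix(M.T@D).as_rotvec(); sh=D.T@(np.array([x,y,z])-p)*100
    print("t",round(s["time_s"],2),"tcp",p.round(4),"jaw",a.round(2),"down",M[:,0].round(4),"| turn rad",rv.round(3),"| shift cm after turn",sh.round(2),"| alt half-turn",round(d-np.sign(d)*180,1),"j6",s["joints"][5].round(1),"F",np.round(s["contact_force"],1),"w",round(s["gripper_width"],4))
E
python3 -c "
from go import *
plan(.438,-.011,.2,1.2); print(cam('wrist')[2].round(3)); s=r.get_state(); print(R.from_euler('xyz',s['eef_rot'],degrees=True).as_matrix().round(3))"
```

```text
t 0.4 tcp [ 0.2006 -0.6444  0.2264] jaw 107.29 down [-1.e-04  2.e-04 -1.e+00] | turn rad [-1.29  0.   -0.  ] | shift cm after turn [  2.64 -25.06  62.83] | alt half-turn -106.1 j6 -16.5 F [0.4 0.2 0.1] w 0.0876
[[-0.298  0.955  0.     0.676]
 [ 0.919  0.287  0.269 -0.033]
 [ 0.256  0.08  -0.963  0.39 ]
 [ 0.     0.     0.     1.   ]]
[[-0.    -0.297  0.955]
 [ 0.     0.955  0.297]
 [-1.     0.     0.   ]]
```

```bash
python3 -m creep '[[-0.15,0,0,0,0,0,70],[-0.15,0,0,0,0,0,70],[-0.15,0,0,0,0,0,70],[-0.15,0,0,0,0,0,70],[-0.15,0,0,0,0,0,70],[-0.15,0,0,0,0,0,70],[-0.15,0,0,0,0,0,70],[-0.15,0,0,0,0,0,70]]' 30
python3 -m creep '[[-0.09,0,0,0,0,0,70],[0,0,0,0.19,-1.79,4.49,70],[0,0,0,0.19,-1.79,4.49,70],[0,0,0,0.19,-1.79,4.49,70],[0,0,0,0.19,-1.79,4.49,70],[0,0,0,0.19,-1.79,4.49,70],[0,0,0,0.19,-1.79,4.49,70],[0,0,0,0.19,-1.79,4.49,70]]'
python3 -m creep '[[0,0,0,0.19,-1.79,4.49,70],[0,0,0,0.19,-1.79,4.49,70],[0,0,0,0.19,-1.79,4.49,70],[0,0,0,0.19,-1.79,4.49,70],[0,0,0,0.19,-1.79,4.49,70],[0,0,0,0.19,-1.79,4.49,70],[0,0,0,0.19,-1.79,4.49,70],[0,0,0,0,0,0,70]]'
cat >> meas.py <<'E'
def platew(c,tag):
    C=cam("wrist"); im,d=r.capture("wrist"); cv2.imwrite(f"pics/{tag}.png",im); W=cloud("wrist",d,C); np.savez(tag+".npz",im=im,W=W)
    m=blue(im)&near(W,c,.06)
    for lo,hi in [(.08,.09),(.045,.055)]:
        k=m&(W[...,2]>lo)&(W[...,2]<hi)
        if k.sum()>5: print("wrist",lo,k.sum(),*rect(W[k]),np.nanmedian(W[k][:,2]).round(4))
E
python3 -c "
from meas import *; from go import plan
platew((.438,-.011),'w1'); plan(.438,-.011,.054,1.2)"
```

```text
time_s: 1.2
tcp_pos: [0.2006, -0.6444, 0.2265]
eef_rot: [-4.5, 90.0, 81.9]
contact_force: [-0.7, -0.3, -0.4]
gripper_width: 0.0616
time_s: 2.0
tcp_pos: [0.3196, -0.326, 0.2135]
eef_rot: [-115.2, 89.9, -24.0]
contact_force: [2.7, -0.3, -0.4]
gripper_width: 0.0617
time_s: 2.8
tcp_pos: [0.4399, -0.0065, 0.2002]
eef_rot: [-72.0, 89.9, 19.5]
contact_force: [-0.6, -0.5, 0.5]
gripper_width: 0.0615
wrist 0.08 551 [436.9 -13.1] [28.5 10.2] 0.7 0.085
wrist 0.045 881 [437.5 -13.6] [57.2 18.4] 0.5 0.05
t 2.85 tcp [ 0.4387 -0.0083  0.2   ] jaw -178.54 down [ 1.e-04  0.e+00 -1.e+00] | turn rad [0.005 0.    0.   ] | shift cm after turn [14.6   0.08 -0.26] | alt half-turn 179.7 j6 -23.4 F [ 0.1 -0.7 -1.2] w 0.0612
```

View pics/w1.png

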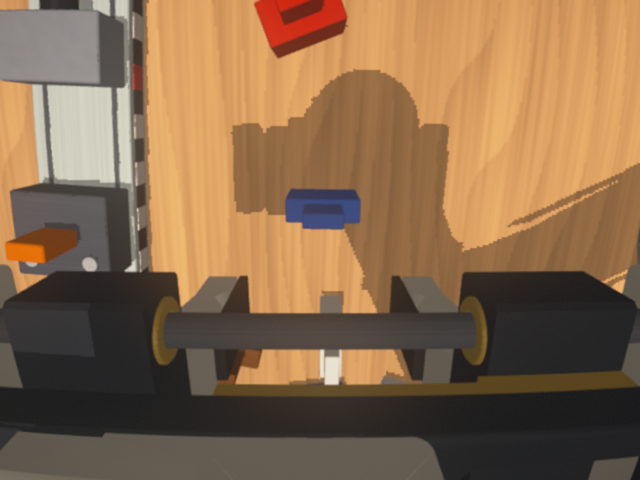

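The wrist view shows the blue plate at (322,210), between the fingers' lines and clear of everything else. The wrist fit puts it at (0.437,-0.013), angle 0.6°, which agrees with the mean of the two fixed cameras. I'll align, descend and grip the tab across its 30 mm.

```bash
python3 -m creep '[[0.015,0,0,0,0.14,-0.45,70],[0,0,0,3.5,0,0,70],[0,0,0,3.5,0,0,70],[0,0,0,3.5,0,0,70],[0,0,0,2.0,0,0,70],[0,0,0,1.5,0,0,70],[0,0,0,0.5,0,0,70],[0,0,0,0,0,0,70]]' 30
python3 -c "
from go import *
plan(.4373,-.0128,.054,.6)"
python3 -m creep '[[0,0,0,0,0,0,20],[0,0,0,0,0,0,20],[0,0,0,0,0,0,20],[0,0,0,0,0,0,20],[0,0,0,0,0,0,20]]' 30
```

```text
time_s: 3.65
tcp_pos: [0.4361, -0.0166, 0.0548]
eef_rot: [115.6, 89.9, -154.1]
contact_force: [-0.2, 0.2, 0.5]
gripper_width: 0.0613
t 3.65 tcp [ 0.4361 -0.0166  0.0548] jaw -179.78 down [-1.1e-03 -5.0e-04 -1.0e+00] | turn rad [-0.007 -0.001 -0.001] | shift cm after turn [ 0.08 -0.12  0.37] | alt half-turn -179.6 j6 -23.7 F [-0.2  0.2  0.5] w 0.0613
time_s: 4.15
tcp_pos: [0.4369, -0.0151, 0.0553]
eef_rot: [-69.9, 90.0, 20.5]
contact_force: [0.1, -0.3, 0.0]
gripper_width: 0.0296
```

```bash
python3 -m creep '[[0,0,0,-2,0,0,20],[0,0,0,-5,0,0,20],[0,0,0,-5,0,0,20],[0,0,0,-3,-4,-1.5,20],[0,0,0,0,-4,-1.5,20],[0,0,0,0,-4,-1.5,20],[0,0,0,0,-4,-1.5,20],[0,0,0,0,-4,-1.5,20]]'
python3 -m creep '[[0,0,0,0,0,0,20],[0,0,0,0,0,0,20],[0,0,0,0,0,0,20]]'
python3 - <<'E'
from meas import *; from go import plan
C=cam("wrist"); im,d=r.capture("wrist"); plan(.637,-.09,.2,-3); cv2.imwrite("pics/w2.png",im); Ww=cloud("wrist",d,C)
it,dt=r.capture("top"); Wt=cloud("top",dt)
np.savez("w2.npz",im=im,W=Ww,imt=it,Wt=Wt)
p=np.array(r.get_state()["tcp_pos"])
for n,i,W in [("wrist",im,Ww),("top",it,Wt)]:
    for nm,c,rad,lo,hi in [("carr",(.643,.011),.06,.066,.074),("stop",(.633,-.145),.06,.066,.074),("fin",(.643,.011),.04,.105,.117)]:
        k=near(W,c,rad)&(W[...,2]>lo)&(W[...,2]<hi)
        if k.sum()>5: print(n,nm,k.sum(),*rect(W[k]),np.nanmedian(W[k][:,2]).round(4))
    k=blue(i)&near(W,p,.06)&(W[...,2]>.13)
    q=W[k]; print(n,"held",k.sum(),np.nanpercentile(q,[1,50,99],axis=0).round(4).tolist())
E
```

```text
time_s: 4.95
tcp_pos: [0.6366, -0.0891, 0.2032]
eef_rot: [68.8, 90.0, 159.1]
contact_force: [0.7, 0.8, -0.1]
gripper_width: 0.0299
time_s: 5.25
tcp_pos: [0.6346, -0.0883, 0.2032]
eef_rot: [83.8, 89.9, 174.2]
contact_force: [-0.6, 0.3, -1.9]
gripper_width: 0.0295
t 5.3 tcp [ 0.6346 -0.0881  0.2037] jaw -179.63 down [-5.e-04  1.e-04 -1.e+00] | turn rad [ 0.059  0.    -0.   ] | shift cm after turn [ 0.37 -0.25 -0.18] | alt half-turn 176.6 j6 -9.1 F [-0.6 -0.  -0.2] w 0.0297
wrist carr 678 [637.8  32.7] [63.6 22.4] -2.1 0.0703
wrist stop 7367 [ 636.9 -140.5] [80.7 65.8] -3.0 0.07
wrist fin 825 [644.8   8.3] [30.3 15.8] -1.3 0.1107
wrist held 4652 [[0.6074, -0.0964, 0.1545], [0.6301, -0.0941, 0.1979], [0.649, -0.081, 0.233]]
top carr 2074 [642.5  10.8] [80.1 70.6] -2.8 0.0695
top stop 586 [ 608.8 -128.2] [50.  27.2] 87.8 0.0695
top fin 202 [642.4  10.9] [29.  13.7] -3.8 0.1103
top held 0 [nan, nan, nan]
  return np.nanmean(a, axis, out=out, keepdims=keepdims)
```

View pics/w2.png

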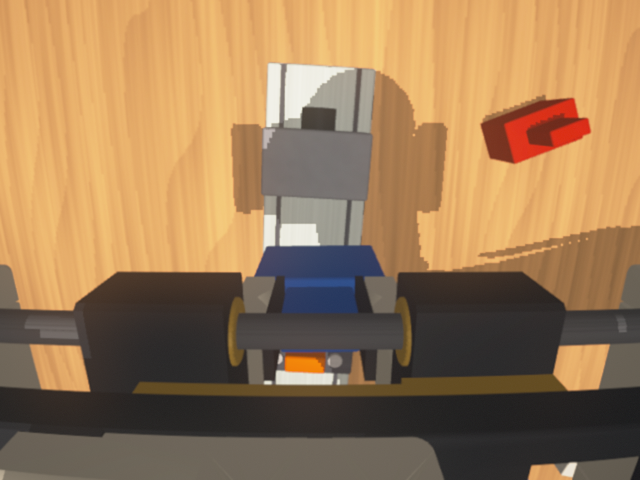

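The wrist view shows the plate held upright at (318,300), the stop at (317,163), the gap just beyond it and the fin at (306,363). Next I'll find the stop's edge and the plate's face in rail axes, both from this same picture.

```bash
python3 - <<'E'
from meas import *
z=np.load("w2.npz"); W=z["W"]; im=z["im"]
k=near(W,(.633,-.145),.09)&(abs(W[...,2]-.07)<.003); k[:100]=0
P=W[k]
# gap-side edge: per x-bin the max y ; -y edge similarly; x edges
b=np.digitize(P[:,0],np.arange(.55,.72,.004)); 
e=np.array([[P[b==i,0].mean(),P[b==i,1].max(),P[b==i,1].min()] for i in np.unique(b) if (b==i).sum()>60])[2:-2]
f1=np.polyfit(e[:,0],e[:,1],1);f2=np.polyfit(e[:,0],e[:,2],1); print("gap edge ang",np.degrees(np.arctan(f1[0])),"y at .635",np.polyval(f1,.635),"| rear edge",np.degrees(np.arctan(f2[0])),np.polyval(f2,.635))
b=np.digitize(P[:,1],np.arange(-.2,-.08,.004))
e=np.array([[P[b==i,1].mean(),P[b==i,0].max(),P[b==i,0].min()] for i in np.unique(b) if (b==i).sum()>60])[2:-2]
g1=np.polyfit(e[:,0],e[:,1],1);g2=np.polyfit(e[:,0],e[:,2],1); print("x edges ang",np.degrees(np.arctan([g1[0],g2[0]])),"x at y=-.1:",np.polyval(g1,-.1),np.polyval(g2,-.1))
# rail top sides
k=near(W,(.63,-.11),.2)&(abs(W[...,2]-.03)<.003);P=W[k];b=np.digitize(P[:,1],np.arange(-.3,.1,.005))
print("rail",[(round(P[b==i,1].mean(),3),P[b==i,0].min().round(4),P[b==i,0].max().round(4)) for i in np.unique(b) if (b==i).sum()>150][::3])
# held plate front face
k=blue(im)&near(W,(.635,-.088),.05)&(W[...,2]>.13)&(W[...,2]<.197)&(W[...,1]<-.092);Q=W[k]
A=np.c_[Q[:,0]-.635,Q[:,2]-.175,np.ones(len(Q))];c,*_=np.linalg.lstsq(A,Q[:,1],rcond=None)
res=Q[:,1]-A@c; print("face n",len(Q),"yaw",np.degrees(np.arctan(c[0])),"tilt",np.degrees(np.arctan(c[1])),"y0",c[2],"rms",res.std(),"x",Q[:,0].min(),Q[:,0].max(),"z",Q[:,2].min(),Q[:,2].max())
E
```

```text
gap edge ang -3.061686622363061 y at .635 -0.10782894307410187 | rear edge -2.954259167129174 -0.15699264971680096
x edges ang [3.47509694 1.83705364] x at y=-.1: 0.6792021098279095 0.5985741724702046
rail [(np.float64(-0.206), np.float64(0.5972), np.float64(0.6758)), (np.float64(-0.192), np.float64(0.592), np.float64(0.6779)), (np.float64(-0.177), np.float64(0.4539), np.float64(0.678)), (np.float64(-0.163), np.float64(0.49), np.float64(0.6784)), (np.float64(-0.092), np.float64(0.5969), np.float64(0.6819)), (np.float64(-0.078), np.float64(0.5971), np.float64(0.6834)), (np.float64(-0.063), np.float64(0.5985), np.float64(0.6838)), (np.float64(0.077), np.float64(0.6059), np.float64(0.6768))]
face n 2068 yaw 0.7361445899227945 tilt 0.23744290164600934 y0 -0.09576670699786788 rms 0.00033367963439806704 x 0.6060493415825494 0.6499953158688033 z 0.15166629316979482 0.1969916581982758
```

```bash
python3 -m creep '[[0.065,0,0,0,0,0,20],[0,0,0,0,-0.43,-0.8,20],[0,0,0,2,0,0,20],[0,0,0,3,0,0,20],[0,0,0,1.5,0,0,20],[0,0,0,0,0,0,20],[0,0,0,0,0,0,20]]'
cat > held.py <<'E'
from meas import *
def held(tag,zlo,zhi):
    C=cam("wrist"); im,d=r.capture("wrist"); s=r.get_state(); p=s["tcp_pos"]; W=cloud("wrist",d,C); cv2.imwrite(f"pics/{tag}.png",im)
    k=near(W,(.633,-.145),.07)&(abs(W[...,2]-.07)<.003); k[:100]=0; P=W[k]
    b=np.digitize(P[:,0],np.arange(.55,.72,.004)); e=np.array([[P[b==i,0].mean(),P[b==i,1].max()] for i in np.unique(b) if (b==i).sum()>60])[2:-2]
    f=np.polyfit(e[:,0],e[:,1],1); print("stop gap edge deg",np.degrees(np.arctan(f[0])).round(2),"y at .638",np.polyval(f,.638).round(4), "x", e[:,0].min().round(3),e[:,0].max().round(3))
    k=blue(im)&near(W,p,.055)&(W[...,2]>zlo)&(W[...,2]<zhi)&(W[...,1]<p[1]-.002); Q=W[k]
    A=np.c_[Q[:,0]-.638,Q[:,2]-zlo,np.ones(len(Q))]; c,*_=np.linalg.lstsq(A,Q[:,1],rcond=None)
    res=Q[:,1]-A@c; g=abs(res)<.002; c,*_=np.linalg.lstsq(A[g],Q[g,1],rcond=None)
    print("face n",g.sum(),"yaw",np.degrees(np.arctan(c[0])).round(2),"tilt",np.degrees(np.arctan(c[1])).round(2),"y",c[2].round(4),"x",Q[:,0].min().round(4),Q[:,0].max().round(4),"z",Q[:,2].min().round(4),Q[:,2].max().round(4),"tcp",np.round(p,4),"F",np.round(s["contact_force"],1),"t",s["time_s"])
E
python3 -c "
from held import *; held('w3',.075,.128)"
```

```text
time_s: 6.05
tcp_pos: [0.6396, -0.0969, 0.1395]
eef_rot: [-117.6, 90.0, -30.9]
contact_force: [-0.8, -0.3, -0.8]
gripper_width: 0.0295
stop gap edge deg -2.49 y at .638 -0.1079 x 0.608 0.668
face n 2482 yaw -2.94 tilt 0.1 y -0.1045 x 0.6108 0.6603 z 0.0868 0.128 tcp [ 0.64   -0.0969  0.1402] F [ 0.4 -0.5 -1.7] t 6.1
```

```bash
python3 -m creep '[[0,0,0,2,0,0,20],[0,0,0,2,0,0,20],[0,0,0,1,0,0,20],[0,0,0,0.2,0,0,20],[0,0,0,0,0,0,20],[0,0,0,0,0,0,20]]'
python3 -m creep '[[0,0,0,0.1,0,0,20],[0,0,0,0.1,0,0,20],[0,0,0,0,0,0,20]]'
```

```text
time_s: 6.7
tcp_pos: [0.6401, -0.0967, 0.088]
eef_rot: [-88.5, 89.9, -1.9]
contact_force: [0.1, 0.3, -0.9]
gripper_width: 0.0294
time_s: 7.0
tcp_pos: [0.6397, -0.0967, 0.0853]
eef_rot: [-89.4, 89.9, -2.7]
contact_force: [0.4, 0.1, 1.4]
gripper_width: 0.0299
```

```bash
python3 -m creep '[[0,0,0,0.1,0,0,20],[0,0,0,0,0,0,20]]'; python3 -m creep '[[0,0,0,0.05,0,0,20],[0,0,0,0,0,0,20],[0,0,0,0,0,0,20]]'
```

```text
time_s: 7.2
tcp_pos: [0.6399, -0.0968, 0.0851]
eef_rot: [-99.5, 89.9, -12.8]
contact_force: [-1.1, -0.1, 8.2]
gripper_width: 0.0298
time_s: 7.5
tcp_pos: [0.6399, -0.0968, 0.0851]
eef_rot: [-100.3, 89.9, -13.7]
contact_force: [-2.7, 0.4, 9.1]
gripper_width: 0.0296
```

```bash
python3 -m creep '[[0,0,0,0,0,0,45],[0,0,0,0,0,0,65],[0,0,0,0,0,0,65],[0,0,0,-2,0,0,65],[0,0,0,-4,0,0,65],[0,0,0,-5,0,0,65],[-0.1,0,0,-1,0,0,65],[-0.077,0,0,0,0,0,65]]'
python3 -m creep '[[0,0,0,0,2.02,3.94,65],[0,0,0,0,2.02,3.94,65],[0,0,0,0,2.02,3.94,65],[0,0,0,0,2.02,3.94,65],[0,0,0,0,2.02,3.94,65],[0,0,0,0,2.02,3.94,65],[0,0,0,0,2.02,3.94,65],[0,0,0,0,2.02,3.94,65]]'
python3 -m creep '[[0,0,0,0,0,0,65],[0,0,0,0,0,0,65]]'
python3 - <<'E'
from meas import *; from go import plan
platew((.44,.195),'w4'); plan(.439,.195,.054,7.2)
im,d=r.capture("top"); W=cloud("top",d); cv2.imwrite("pics/t2.png",cv2.resize(im[110:330,180:520],None,fx=2.3,fy=2.3))
for lo,hi in [(.11,.12),(.075,.085)]:
    k=blue(im)&near(W,(.64,-.095),.06)&(W[...,2]>lo)&(W[...,2]<hi)
    if k.sum()>5: print("placed",*rect(W[k]))
E
```

```text
time_s: 8.3
tcp_pos: [0.6407, -0.0967, 0.2064]
eef_rot: [-93.8, 89.7, 3.2]
contact_force: [0.5, 0.0, -0.4]
gripper_width: 0.0573
time_s: 9.1
tcp_pos: [0.4404, 0.1985, 0.2033]
eef_rot: [-52.9, 90.0, 43.8]
contact_force: [0.7, 1.3, 0.2]
gripper_width: 0.0571
time_s: 9.3
tcp_pos: [0.4411, 0.1983, 0.2033]
eef_rot: [-53.8, 90.0, 43.1]
contact_force: [0.2, -0.5, -0.3]
gripper_width: 0.0571
wrist 0.08 475 [439.6 194.8] [27.5  9.9] 8.4 0.085
wrist 0.045 834 [440.2 194.2] [56.9 18.1] 6.9 0.0499
t 9.35 tcp [0.4415 0.1975 0.2032] jaw -173.17 down [-0.e+00 -1.e-04 -1.e+00] | turn rad [-0.006 -0.    -0.   ] | shift cm after turn [14.92  0.28 -0.21] | alt half-turn -179.6 j6 -40.6 F [ 0.2  0.3 -0.1] w 0.057
placed [637.7 -92.1] [28.7 11.4] -4.4
placed [637.9 -91.2] [58.7 18.9] -1.5
```

View pics/t2.png

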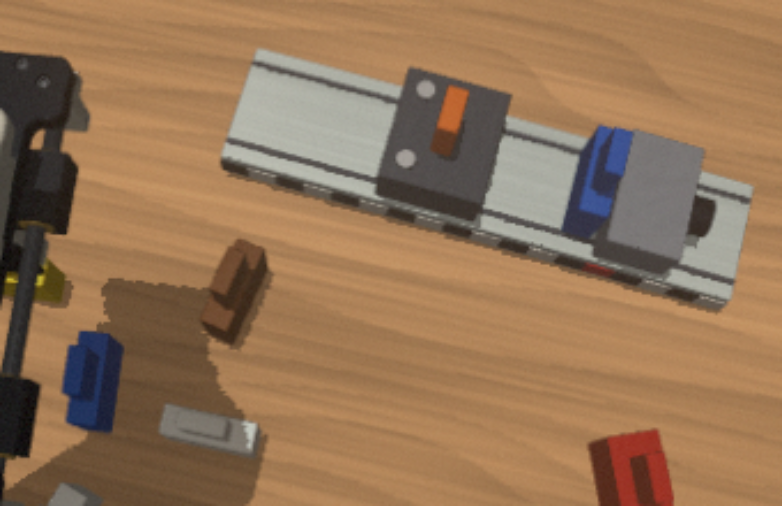

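Plate 1 stands upright against the stop at (600,180) in the crop, and the carriage is untouched at (445,140). Now plate 2, at (93,380) in the crop.

```bash
python3 -m creep '[[-0.006,0,0,0,0.16,-0.27,52],[0,0,0,3.5,0,0,52],[0,0,0,3.5,0,0,52],[0,0,0,3.5,0,0,52],[0,0,0,2.3,0,0,52],[0,0,0,1.6,0,0,52],[0,0,0,0.5,0,0,52],[0,0,0,0,0,0,52]]' 30
python3 -m creep '[[0,0,0,0,0,0,52],[0,0,0,0,0,0,20],[0,0,0,0,0,0,20],[0,0,0,0,0,0,20],[0,0,0,0,0,0,20]]' 30
```

```text
time_s: 10.2
tcp_pos: [0.4405, 0.1934, 0.0537]
eef_rot: [131.8, 89.9, -131.2]
contact_force: [0.4, -0.2, 0.4]
gripper_width: 0.0458
time_s: 10.7
tcp_pos: [0.4406, 0.1947, 0.0548]
eef_rot: [-58.2, 89.9, 39.0]
contact_force: [-1.1, -1.1, 5.5]
gripper_width: 0.0294
```

```bash
python3 -m creep '[[0,0,0,-2,0,0,20],[0,0,0,-5,0,0,20],[0,0,0,-5,0,0,20],[0,0,0,-3,0,0,20],[0.1,0,0,0,0,0,20],[0.08,0,0,0,0,0,20]]'
python3 -m creep '[[0,0,0,0,-3.05,-3.6,20],[0,0,0,0,-3.05,-3.6,20],[0,0,0,0,-3.05,-3.6,20],[0,0,0,0,-3.05,-3.6,20],[0,0,0,0,-3.05,-3.6,20],[0,0,0,0,-3.05,-3.6,20],[0,0,0,0,-3.05,-3.6,20],[0,0,0,0,0,0,20]]'
python3 -m creep '[[0,0,0,2,0,0,20],[0,0,0,2,0,0,20],[0,0,0,0,0,0,20],[0,0,0,0,0,0,20]]'
python3 - <<'E'
from held import *
held('w5',.112,.155)
im=cv2.imread("pics/w5.png")
E
```

```text
time_s: 11.3
tcp_pos: [0.4404, 0.1948, 0.2054]
eef_rot: [-32.3, 89.8, 54.3]
contact_force: [-0.7, -0.9, -1.5]
gripper_width: 0.0296
time_s: 12.1
tcp_pos: [0.6413, -0.0734, 0.2025]
eef_rot: [126.6, 89.9, -146.8]
contact_force: [-1.3, 0.2, -2.2]
gripper_width: 0.0293
time_s: 12.5
tcp_pos: [0.6392, -0.069, 0.1642]
eef_rot: [117.8, 89.9, -155.3]
contact_force: [1.0, -0.3, -0.7]
gripper_width: 0.03
stop gap edge deg -2.03 y at .638 -0.1042 x 0.608 0.668
face n 973 yaw -8.48 tilt 20.32 y -0.0908 x 0.6101 0.657 z 0.112 0.155 tcp [ 0.6398 -0.069   0.1651] F [ 0.9  0.4 -0.4] t 12.55
```

View pics/w5.png

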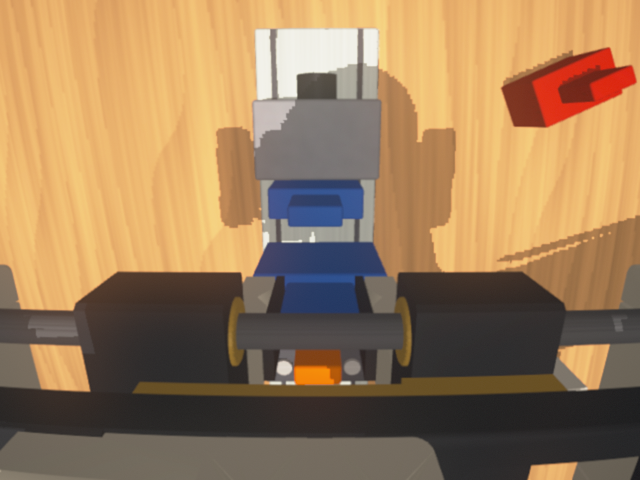

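The view shows plate 1 at (315,200) squarely against the stop, with the held plate 2 at (320,270) in front of it. The face fit caught plate 1's tab, so I'll redo it with a higher z cut.

```bash
python3 - <<'E'
from held import *
held('w6',.12,.155)
C=cam("wrist"); im,d=r.capture("wrist"); W=cloud("wrist",d,C)
for lo,hi in [(.111,.118),(.076,.084)]:
    k=blue(im)&near(W,(.64,-.095),.05)&(W[...,2]>lo)&(W[...,2]<hi)
    if k.sum()>5: print("plate1",lo,k.sum(),*rect(W[k]))
E
```

```text
stop gap edge deg -1.71 y at .638 -0.1043 x 0.608 0.668
face n 2106 yaw -2.9 tilt 0.12 y -0.0786 x 0.6108 0.6569 z 0.12 0.155 tcp [ 0.6401 -0.0689  0.1655] F [ 0.9  0.4 -1.6] t 12.6
plate1 0.111 1308 [633. -89.] [45.5 22.3] -2.9
plate1 0.076 1703 [640.2 -94.6] [58.4 19.8] -3.2
```

```bash
python3 -m creep '[[0,0,0,2,0,0,20],[0,0,0,2.5,0,0,20],[0,0,0,2,0,0,20],[0,0,0,0.8,0,0,20],[0,0,0,0.3,0,0,20],[0,0,0,0,0,0,20],[0,0,0,0,0,0,20]]'
python3 -m creep '[[0,0,0,0.1,0,0,20],[0,0,0,0.1,0,0,20],[0,0,0,0,0,0,20]]'; python3 -m creep '[[0,0,0,0.1,0,0,20],[0,0,0,0,0,0,20],[0,0,0,0,0,0,20]]'
```

```text
time_s: 13.35
tcp_pos: [0.6403, -0.069, 0.0895]
eef_rot: [-84.7, 89.9, 2.1]
contact_force: [0.0, -0.2, -0.7]
gripper_width: 0.0298
time_s: 13.65
tcp_pos: [0.6395, -0.0691, 0.0864]
eef_rot: [-73.1, 90.0, 13.7]
contact_force: [0.9, -0.2, -0.8]
gripper_width: 0.0295
time_s: 13.95
tcp_pos: [0.6394, -0.0691, 0.0851]
eef_rot: [103.2, 90.0, -170.0]
contact_force: [0.2, -0.2, -1.3]
gripper_width: 0.0296
```

```bash
python3 -m creep '[[0,0,0,0.1,0,0,20],[0,0,0,0,0,0,20],[0,0,0,0,0,0,20]]'; python3 -m creep '[[0,0,0,0.05,0,0,20],[0,0,0,0,0,0,20],[0,0,0,0,0,0,20]]'
```

```text
time_s: 14.25
tcp_pos: [0.6395, -0.0692, 0.0849]
eef_rot: [-112.7, 90.0, -25.9]
contact_force: [-2.6, 0.5, 5.1]
gripper_width: 0.0297
time_s: 14.55
tcp_pos: [0.6395, -0.0692, 0.0849]
eef_rot: [-109.1, 90.0, -22.2]
contact_force: [-4.1, 0.7, 7.9]
gripper_width: 0.0302
```

```bash
python3 -m creep '[[0,0,0,0,0,0,45],[0,0,0,0,0,0,60],[0,0,0,0,0,0,60],[0,0,0,-2,0,0,60],[0,0,0,-4,0,0,60],[0,0,0,-5,0,0,60],[0,0,0,-1,0,3.9,60],[0,0,0,0,0,4,60]]'
python3 -m creep '[[0,0,0,0,0,0,60],[0,0,0,0,0,0,60],[0,0,0,0,0,0,60]]'
python3 - <<'E'
from meas import *; from go import plan
C=cam("wrist"); im,d=r.capture("wrist"); W=cloud("wrist",d,C); cv2.imwrite("pics/w7.png",im)
k=near(W,(.643,.011),.04)&(abs(W[...,2]-.111)<.005)&(im[...,2]>im[...,0]*1.8); print("fin",k.sum(),*rect(W[k]))
for lo,hi in [(.111,.118),(.076,.084)]:
    k=blue(im)&near(W,(.64,-.08),.07)&(W[...,2]>lo)&(W[...,2]<hi); print("plates",lo,k.sum(),*rect(W[k]))
plan(.6437,.0098,.078,-3)
E
```

```text
time_s: 15.35
tcp_pos: [0.6454, 0.0099, 0.207]
eef_rot: [-74.9, 89.7, 11.8]
contact_force: [0.9, 0.2, -0.7]
gripper_width: 0.0525
time_s: 15.65
tcp_pos: [0.6437, 0.0094, 0.2033]
eef_rot: [115.5, 90.0, -157.7]
contact_force: [-0.2, 0.8, -0.4]
gripper_width: 0.0529
fin 941 [644.8   8. ] [29.9 13.7] -3.2
plates 0.111 2082 [639.9 -81.4] [36.5 32.2] 87.1
plates 0.076 2855 [640.1 -81.9] [60.8 44.3] -3.1
t 15.7 tcp [0.6437 0.009  0.2033] jaw 176.76 down [-7.e-04 -3.e-04 -1.e+00] | turn rad [-0.004 -0.    -0.001] | shift cm after turn [12.53  0.    0.08] | alt half-turn -179.8 j6 -21.4 F [-1.  -0.2 -0.9] w 0.0525
```

View pics/w7.png

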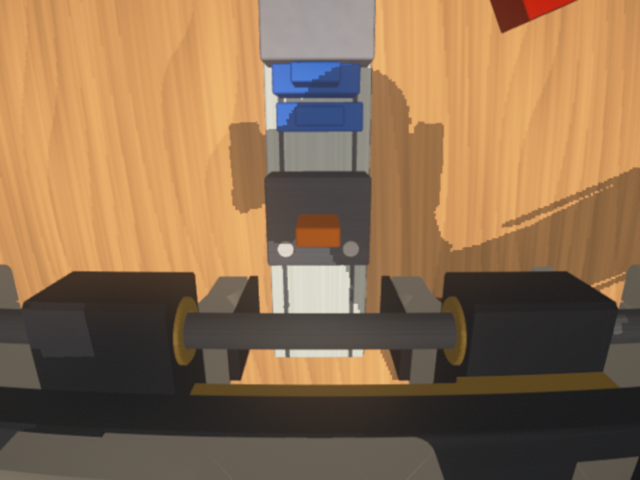

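Both plates stand parallel in the gap, at (315,78) and (320,115), with the fin at (318,230). I'll grip the fin and slide the carriage toward the stop.

```bash
python3 -m creep '[[0,0,0,0,-0.1,-0.1,60],[0,0,0,4,0,0,60],[0,0,0,4,0,0,60],[0,0,0,3,0,0,60],[0,0,0,1.5,0,0,60],[0,0,0,0,0,0,60],[0,0,0,0,0,0,60]]'
python3 -m creep '[[0,0,0,0,0,0,20],[0,0,0,0,0,0,20],[0,0,0,0,0,0,20],[0,0,0,0,0,0,20],[0,0,0,0,0,0,20]]' 30
```

```text
time_s: 16.4
tcp_pos: [0.6452, 0.0081, 0.079]
eef_rot: [-176.2, 90.0, -89.4]
contact_force: [-0.3, -0.1, 0.8]
gripper_width: 0.0527
time_s: 16.9
tcp_pos: [0.6449, 0.0088, 0.0796]
eef_rot: [-79.0, 90.0, 7.8]
contact_force: [-3.3, 0.2, 6.6]
gripper_width: 0.0299
```

```bash
python3 -m creep '[[0,0,0,0,0,-0.2,20],[0,0,0,0,0,-0.4,20],[0,0,0,0,0,-0.4,20],[0,0,0,0,0,-0.4,20],[0,0,0,0,0,-0.4,20],[0,0,0,0,0,-0.4,20],[0,0,0,0,0,-0.4,20],[0,0,0,0,0,-0.4,20]]'
python3 -m creep '[[0,0,0,0,0,-0.3,20],[0,0,0,0,0,-0.3,20],[0,0,0,0,0,-0.1,20],[0,0,0,0,0,-0.1,20],[0,0,0,0,0,0,20],[0,0,0,0,0,0,20]]'
```

```text
time_s: 17.7
tcp_pos: [0.6433, -0.0209, 0.0796]
eef_rot: [-57.3, 89.9, 29.6]
contact_force: [-2.5, 3.5, 6.1]
gripper_width: 0.0297
time_s: 18.3
tcp_pos: [0.6429, -0.0289, 0.0796]
eef_rot: [-65.8, 89.9, 21.0]
contact_force: [-2.2, 2.4, 5.8]
gripper_width: 0.03
```

```bash
python3 -m creep '[[0,0,0,0,0,-0.1,20],[0,0,0,0,0,-0.1,20],[0,0,0,0,0,0,20],[0,0,0,0,0,0,20]]';python3 -m creep '[[0,0,0,0,0,-0.1,20],[0,0,0,0,0,-0.1,20],[0,0,0,0,0,0,20],[0,0,0,0,0,0,20]]'; python3 -m creep '[[0,0,0,0,0,-0.1,20],[0,0,0,0,0,0,20],[0,0,0,0,0,0,20]]'
```

```text
time_s: 18.7
tcp_pos: [0.6428, -0.0304, 0.0796]
eef_rot: [-48.9, 89.9, 37.9]
contact_force: [-2.3, 4.9, 6.5]
gripper_width: 0.0296
time_s: 19.1
tcp_pos: [0.6427, -0.0323, 0.0796]
eef_rot: [-46.7, 89.9, 40.1]
contact_force: [-2.9, 5.5, 6.0]
gripper_width: 0.0296
time_s: 19.4
tcp_pos: [0.6427, -0.0326, 0.0796]
eef_rot: [-34.8, 89.9, 52.1]
contact_force: [-3.7, 8.5, 6.2]
gripper_width: 0.0296
```

Force is rising and motion is stalling at fin y = -0.0326, about 75 mm from the stop as predicted. One more small push to confirm contact.

```bash
python3 -m creep '[[0,0,0,0,0,-0.1,20],[0,0,0,0,0,0,20],[0,0,0,0,0,0,20]]';python3 -m creep '[[0,0,0,0,0,-0.1,20],[0,0,0,0,0,0,20],[0,0,0,0,0,0,20],[0,0,0,0,0,0,20]]'
```

```text
time_s: 19.7
tcp_pos: [0.6427, -0.0326, 0.0796]
eef_rot: [-26.4, 89.8, 60.4]
contact_force: [-4.3, 13.1, 8.1]
gripper_width: 0.0295
time_s: 20.1
tcp_pos: [0.6427, -0.0327, 0.0796]
eef_rot: [-24.0, 89.8, 62.8]
contact_force: [-4.7, 17.2, 7.3]
gripper_width: 0.0297
```

```bash
python3 -m creep '[[0,0,0,0,0,0.2,20],[0,0,0,0,0,0,45],[0,0,0,0,0,0,60],[0,0,0,0,0,0,60],[0,0,0,-2,0,0,60],[0,0,0,-4,0,0,60],[0,0,0,-5,0,0,60],[0,0,0,-2,0,0,60]]'
python3 -m creep '[[0,0,0,0,0,4,60],[0,0,0,0,0,4,60],[0,0,0,0,0,0,60],[0,0,0,0,0,0,60],[0,0,0,0,0,0,60]]'
python3 - <<'E'
from meas import *
C=cam("wrist"); im,d=r.capture("wrist"); W=cloud("wrist",d,C); cv2.imwrite("pics/w8.png",im)
n=np.array([.0523,.9986]); 
k=near(W,(.64,-.035),.05)&(abs(W[...,2]-.111)<.005)&(im[...,2]>im[...,0]*1.8); print("fin",k.sum(),*rect(W[k]))
for lo,hi in [(.111,.118),(.076,.084)]:
    k=blue(im)&near(W,(.64,-.085),.06)&(W[...,2]>lo)&(W[...,2]<hi); print("plates",lo,k.sum(),*rect(W[k]))
k=near(W,(.64,-.09),.12)&(W[...,2]>.066)&(W[...,2]<.074)&~blue(im)&(abs((W[...,0]-.64)-.0523*(W[...,1]+.09))<.02)
u=np.sort((W[k][:,:2]-[.6386,-.108])@n); g=np.diff(u); i=g.argmax(); print("top z70 u range",u[0],u[-1],"largest hole",u[i],u[i+1])
s=r.get_state(); print(s["time_s"],s["contact_force"],s["tcp_pos"])
im,d=r.capture("top"); cv2.imwrite("pics/t3.png",cv2.resize(im[110:260,260:520],None,fx=3,fy=3))
E
```

```text
time_s: 20.9
tcp_pos: [0.6443, -0.0348, 0.2139]
eef_rot: [-87.4, 89.6, -0.6]
contact_force: [0.4, -0.3, 0.9]
gripper_width: 0.0525
time_s: 21.4
tcp_pos: [0.6467, 0.045, 0.2084]
eef_rot: [124.7, 90.0, -148.5]
contact_force: [-0.3, 0.2, -0.1]
gripper_width: 0.0527
fin 1108 [642.9 -32.7] [29.6 14.1] -3.1
plates 0.111 1856 [639.9 -85.5] [31.2 27.8] -2.7
plates 0.076 2910 [639.8 -87.2] [61.5 40. ] -2.8
top z70 u range -0.003931117323637373 0.10988382973068772 largest hole -0.002177858329126577 0.04047798641599411
21.45 [ 0.18516813 -0.55788271 -0.55191048] [0.64675799 0.04471999 0.20847477]
```

View pics/w8.png

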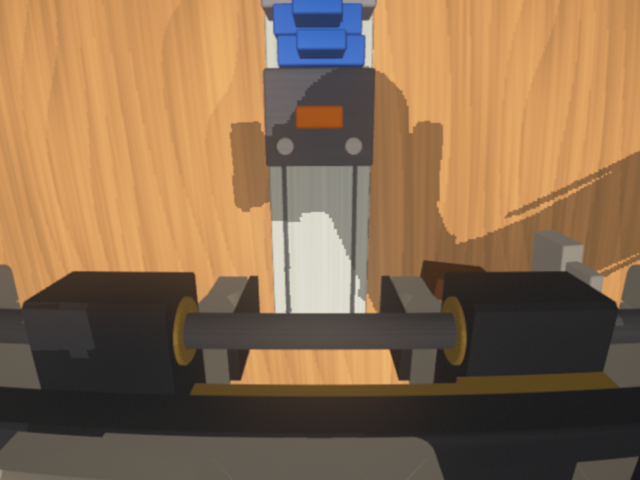

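Both plates (at (318,20) and (320,45)) now stand together between stop and carriage. Their span measures 40.0 mm and the fin is 75 mm from the stop face, which means snug. I'll take one last look from above.

View pics/t3.png

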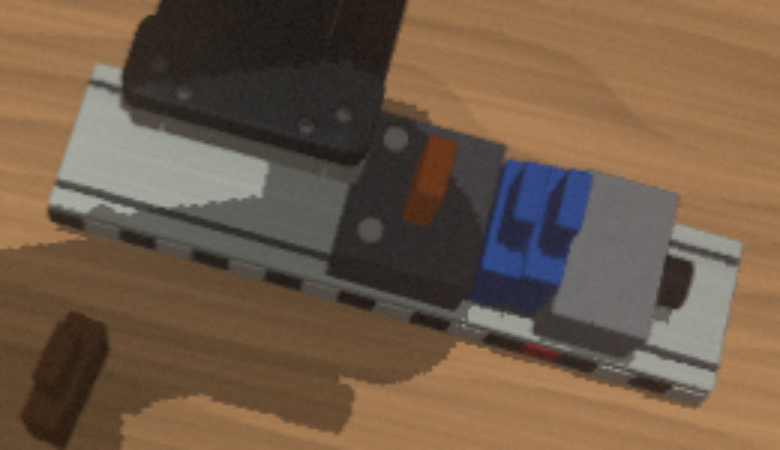

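The top view shows stop, two plates and carriage touching at (480–600,230), with the gripper clear of them. I'm handing in.

```bash
python3 -c "
from plant import r
print(r.close_job()); print(r.get_state()['time_s'])"
```

```text
the job is handed in; nothing more can be done
None
the job is handed in; nothing more can be done
```

I stood both blue plates upright in the gap, one at a time. I then gripped the fin and slid the carriage up until the stack was snug, let go, backed clear and handed in at about 21.5 s of the 59 s.

- **Snug fit:** during the last pushes the carriage stopped moving while the push force rose to 17 N. Afterwards the two plates measured 40.0 mm together, the carriage face was about 40.5 mm from the stop, and the fin was about 75 mm from it, as expected for snug.
- **Final pictures:** stop, plates and carriage are in contact and the plates are upright and square to the rail to within about 0.3°. The gripper is clear of all of them.
- **Disagreements:**
  - The top and scene cameras differed by 3–5 mm, so I relied on the wrist camera.
  - One fit of the held plate wrongly included the other plate's tab; I redid it.
  - The stop's edge was blurred by up to about 4 mm in some later fits. The final gap therefore rests on the force stall and the 40 mm plate span rather than on that edge.

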